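# Shut and bolt the instrument container

### The arm

A 6-joint arm with a two-finger parallel gripper is mounted at the origin on a cart in front of the work surface, level with it; the furniture and walls round the work are solid. World frame = base frame: x ahead of the robot, y to its left, z up, the work surface at z = 0. Lengths are in m, angles in rad, forces in N, time in s.
With the tool pointing down it reaches from about 0.4 to 0.825 m from the base axis. Payload 7 kg.
Tool frame: the origin (TCP) lies midway between the tips of the shut fingers; the grasp point (between the pads) lies 19 mm behind it; z points along the fingers, y is the line along which they close (so a half turn about z gives the same grasp; the last joint's range is limited). The gripper opens to 88 mm and grips with 3 to 60 N. Pads are 19 mm wide; open, the fingers measure 130 mm over their backs; the gripper's body (78 mm by 193 mm) begins 47 mm behind the grasp point.
Start: joints at [0.288, 0.359, 0.012, 0, -1.224, -0.288], TCP at [0.675, -0, 0.227] pointing down, gripper open.
Joint ranges: [-3.07, 3.07], [-1.43, 2.12], [-1.02, 1.25], [-3.03, 1.67], [-3.05, -0], [-3.03, 3.03]. Speed limits (rad/s): [2.39, 2.39, 3.01, 3.14, 3.14, 3.14].

### API

Orientations are given as [roll, pitch, yaw] about the fixed x, y, z axes, in that order (R = Rz(yaw) Ry(pitch) Rx(roll)).
In Python, from station import arm gives the robot as it stands.
- The arm moves only by the tool servo_tool, never from a script. Its argument "deltas" is a list of rows, each a list of 7 numbers: the closure, from -1 (fully open) to 1 (shut), then the shift along the tool's x, y, z in mm, then the turn, a rotation vector about the tool's x, y, z in degrees. In form: [[gripper, x, y, z, ax, ay, az], ...]. A call has 1 to 20 rows; each row shifts and turns the commanded pose from where the row before left it, along the tool's axes as they then stand; what a row does not reach is not made up. A row lasts 1/12 s, in which the tool goes at most 41.7 mm and 7.16 degrees, less where a joint would pass 70% of its speed; a pose out of reach is approached as far as the arm can. A call is refused whole if a number of a shift passes 41.7 or a number of a turn 7.16, either way. A call with a gripper value outside its range is refused whole. The fingers move at their own pace and stop on an object; "squeeze" is the grip in N (left out, the last holds). Time passes only in rows, so rows that do not move let the fingers close. It gives the time, the measured TCP pose, the force, the opening and the grip force at its end, in the units of the state.
- arm.get_state(): the state, without advancing time (a new reading comes with each control period).
- arm.grab_frame(name): name is "scene" or "side" or "wrist"; returns a dict with "color" (420x560x3 uint8, red, green, blue), "K" (3x3 intrinsics, pixels), "position" and "orientation" of the camera in the world. Camera axes: x right, y down, z forward; pixel columns grow to the right and rows downward; lengths in m; the calibration is good to about 2 mm. A picture is of the moment at which its call begins. There is no depth.
- arm.job_done(): hands the job in; it is judged then, once.
Trained networks look in a picture, given as the dict that the camera call returned (one of the last four; its "shot" number tells which), for a name from the list of things; names that differ only in an ending like _2 or _b are one class to them, and where a whole thing is asked for, a point or a joint stands for the part that bears it (a point fixed in the world has none). Each returns a list of dicts, best first, with "conf" (0 to 1); they miss things now and then, are a little off and sometimes report something else, mostly with a low value. They report only what shows in the picture. A call takes as long as a camera call.
- arm.recognise(query, picture): "at" ([x, y, z] in m, in the coordinates of the camera as it stood for that picture, good to about 4 mm: the middle of the surface that is visible of it).
The state is a dict: "t": time; "q": joint angles; "qd": joint speeds; "joint_efforts": joint torques, N m; "eef_pos": TCP position; "ee_rot": TCP orientation; "force": force on the tool from outside, world axes, zero at the start; "moment": the same for the moment, N m; "width": finger opening in m; "gripper_force": force on a finger pad.
Only numpy, scipy, OpenCV 4.12 (cv2) and the standard library are available. Lean on these libraries where they do the work, as an engineer would, in place of code of your own. Each camera call takes 0.05 s, during which the arm holds its last target. There are 200 camera calls.

### The job

The instrument container is packed for the sterilizing round. Push its lid down until it is fully shut; then, with one fingertip holding the long sprung catch paddle on the lid down, push the bolt's upright tab with the other fingertip towards the keeper at the container's front edge until the bolt is fully home, and only then let the paddle spring back up to lock it. Work by pushing only: grip and pick up nothing, do not lift the lid further, leave the bolt back until the lid is shut, and leave the things round the container where they are.

Things in the scene. Friction and masses are not known exactly. Their poses are not given: they have to be found in the camera images.
- case: Shallow aluminium instrument container, 160 mm deep (x), 260 mm wide (y), tub 58 mm high, fixed on the table, turned up to 0.25 rad. Origin: centre of its underside; +x to the hinge at the back, -x to the front, +y left, z up. With the lid shut the lid's flat top is at z = 64 mm; bolt (at y = -27 mm) and paddle (at y = +27 mm) lie side by side along x on a plate in the lid's middle.
- lid_plate (a point): On the lid: middle of the steel mounting plate (156 x 100 mm) that carries bolt and catch, at x = 0, y = 0, z = 66 mm of the container when the lid is shut. Left and right of the plate the lid is bare but for two round filter covers, 60 mm across and 3 mm high, at x = +18 mm, y = +-88 mm. Nothing on the lid but tab, paddle and catch nose stands more than 19 mm above the plate.
- keeper (a point): Middle of the keeper's opening: steel bracket 32 mm wide at the container's front edge, x = -92 mm, y = -27 mm, reaching z = 86 mm; the bolt goes through it to lock the lid.
- case_lid (a joint): Lid on a hinge along the container's y axis at its x = +80 mm, z = 58 mm. 0 = shut, grows as it opens (rad); starts between 0.3 and 0.6. Friction in the hinge keeps it where it is left; 1 to 4 N down on its front part shuts it.
- lid_front (a point): A bare point on the lid's top, 33 mm behind its front edge and 88 mm left of the middle: a good place to push the lid down (130 mm from the hinge line).
- bolt (a joint): Flat steel bolt, 12 mm wide, sliding on the lid to the container's -x (front). 0 = withdrawn (start), 0.030 = fully home through the keeper (m), an end stop. Friction 2 N. With the catch up its nose stands in a notch of the bolt and blocks it at 0 or 0.030, with 1.5 mm play; in between the nose rides on the bolt.
- bolt_tab (a point): Centre of the rear (hinge side) face of the bolt's upright steel tab, the face to push; 30 mm above the mounting plate, at container x = +12 mm, y = -27 mm at the start with the lid shut. The tab is 26 mm wide (y), 5 mm thick (x), with a 7 mm thick roll along its top edge, 44 mm above the plate.
- catch (a joint): Sprung catch, a rocker on a pin parallel to the bolt: paddle pressed down, nose lifts out of the bolt. 0 = up (rest), 0.32 = fully down (rad), bolt free from 0.17. On the paddle's middle line it takes about 4 N to start and 8 N to hold fully down; released it springs back, unless its nose rests on the bolt between the notches (then it stays at about 0.14).
- catch_pad (a point): Middle of the catch paddle's upper face: steel plate 108 mm long (x), 30 mm wide (y), ribbed rubber on top; a fingertip can slide along it. Lid shut: at container x = 1, y = +27 mm, 54 mm left of the bolt's line; at rest about 25 mm above the mounting plate and tilted up to the left by 0.32 rad, fully down level and 18 mm above the plate.
- gallipot_1: Steel gallipot, an open cup 64 mm wide and 36 mm high, left of the container; bystander. Origin at its base.
- cream_pot_1: Round white cream pot with lid, 71 mm wide and 30 mm high, left of the container near its front; bystander. Origin at its base.
- tweezers: Steel tweezers 130 mm long, lying right of the container; bystander. Origin: centre of its underside.
- vial_3: White vial with a yellow cap, 30 mm wide and 54 mm high, right of the container towards the back; bystander. Origin at its base.
- kidney_dish: Kidney dish, 196 x 100 mm, 36 mm high, at the far left; bystander. Origin: centre of its underside.
- gauze_pack_2: Flat white gauze pack, 72 x 72 x 8 mm, at the right; bystander. Origin: centre of its underside.
- handpiece_blue: Handpiece with a blue band, 148 mm long and 21 mm thick, at the right near the table's front edge; bystander. Origin: centre of its underside.

How it is judged:
By the outcome, as a careful person would: the job done as asked, in the order asked, and still so for the second after the job is handed in, with the robot touching nothing.
It also fails if it takes over 51 s, if anything falls off the work surface, if the arm or the gripper's body presses on something with over 40 N, if the wrist force passes 120 N, or if a joint passes its speed limit or range.

## Working session

There is one attempt and no reset: what is moved stays moved. The work goes in short steps, Python scripts to look and compute and a tool call to move; the robot and the scene stay as the last step left them, time stands still between calls to the robot, and variables do not carry over. Pictures are saved under pics/ and viewed, at most 10 in all, crops included, and the job is handed in when it is done.

Besides the shell and the picture viewer there is one more tool, called after "Emit:" as a command line: name --pt "numbers of a row" for each row, then --argument value for the rest. servo_tool: Moves the arm, as the interface text tells. Its arguments: {"type":"object","properties":{"deltas":{"type":"array","items":{"type":"array","items":{"type":"number"}}},"squeeze":{"type":"number"}},"required":["deltas"]}

```bash
mkdir -p pics
cat > h.py <<'E'
import numpy as np, cv2
from scipy.spatial.transform import Rotation as R
from station import arm
def rot(o):
    o=np.array(o,float)
    if o.shape==(3,3): return o
    if o.shape==(4,): return R.from_quat(o).as_matrix()
    return R.from_euler('xyz',o).as_matrix()
def world(f,p): return rot(f["orientation"])@np.array(p)+np.array(f["position"])
def proj(f,P):
    c=rot(f["orientation"]).T@(np.array(P)-np.array(f["position"])); u=np.array(f["K"])@c; return u[:2]/u[2]
def look(cam,names,save=None):
    f=arm.grab_frame(cam)
    if save: cv2.imwrite(f"pics/{save}.png",f["color"][:,:,::-1])
    for n in names:
        for d in arm.recognise(n,f)[:2]:
            w=world(f,d["at"]); print(cam,n,round(d["conf"],2),(w*1000).round(0),proj(f,w).round(0))
    return f
E
python3 - <<'E'
from h import *
s=arm.get_state(); print(s["t"],s["eef_pos"],s["ee_rot"],s["force"],s["width"])
N=["case","lid_plate","keeper","lid_front","bolt_tab","catch_pad"]
for c in ["scene","side","wrist"]:
    f=look(c,N,c+"0"); print(f["position"],f["orientation"])
E
```

```text
0.0 [ 6.74522431e-01 -4.48124632e-05  2.25645605e-01] [ 3.13999540e+00 -1.30990665e-04 -1.57093531e+00] [ 0.51175346 -0.27467072 -0.23589555] 0.08759488223695375
scene case 0.63 [502.  -8.  49.] [276. 217.]
scene lid_plate 0.81 [522. -18.  84.] [276. 204.]
scene keeper 0.68 [505. -11.  50.] [277. 216.]
scene lid_front 0.77 [525. -15.  88.] [274. 202.]
scene bolt_tab 0.68 [417.  69.  32.] [271. 247.]
[-0.45537564  0.61600882  1.06998116] [-2.28337312  0.00922487 -2.15528768]
side case 0.95 [ 476. -190.   78.] [281. 247.]
side lid_plate 0.84 [ 491. -177.  103.] [286. 235.]
side keeper 0.62 [ 482. -190.   78.] [283. 247.]
side lid_front 0.67 [ 494. -181.  109.] [287. 234.]
side bolt_tab 0.63 [ 520. -172.  108.] [296. 231.]
side bolt_tab 0.27 [ 505. -125.  121.] [286. 219.]
[ 0.24847112 -1.13412812  0.64813808] [-2.02645634  0.00569847 -0.21912432]
wrist case 0.64 [533. -78.  93.] [469.  97.]
wrist lid_plate 0.9 [530. -75.  95.] [473. 101.]
wrist lid_plate 0.58 [ 525. -118.  110.] [501.  35.]
wrist keeper 0.8 [531. -76.  90.] [469. 100.]
wrist lid_front 0.56 [526. -77.  96.] [480.  99.]
wrist bolt_tab 0.23 [430.  51.  33.] [524. 232.]
wrist catch_pad 0.72 [ 529. -120.  110.] [495.  32.]
wrist catch_pad 0.65 [434.  52.  33.] [520. 232.]
[ 0.67340191 -0.07738054  0.38559246] [ 2.84794837e+00  2.48897415e-04 -3.14056978e+00]
```

View pics/scene0.png

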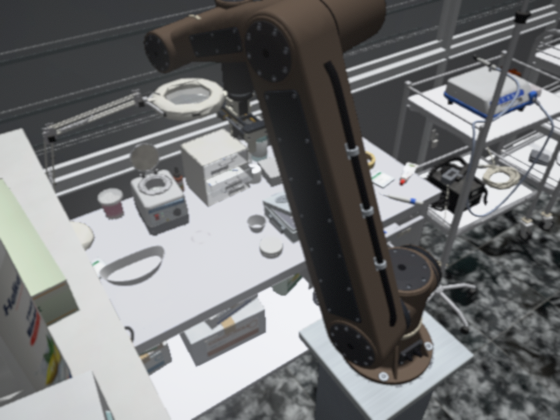

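View pics/side0.png

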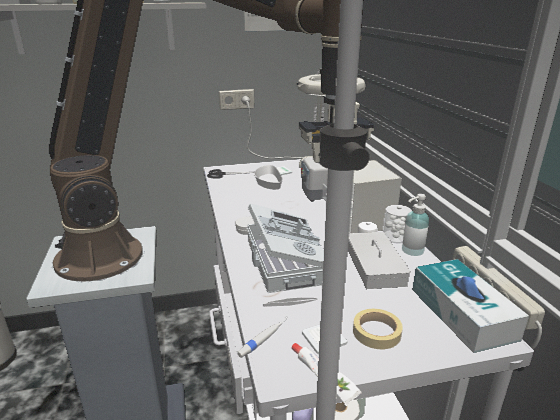

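View pics/wrist0.png

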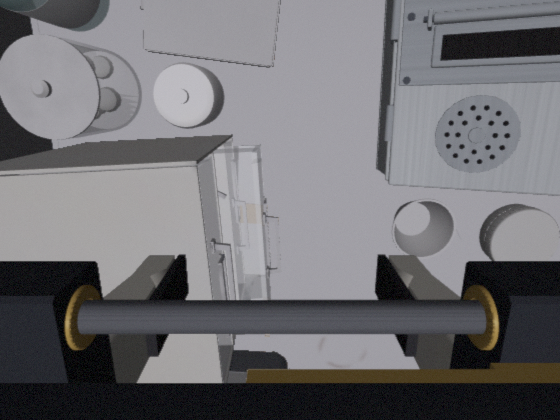

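Scene: the arm hides the case. Side: case is at about (285,245) with its lid ajar and its front towards the robot. Wrist: the lid's left filter cover is at (476,135), hinge edge at column ~388. I'll fly above the case with the camera on the hinge side.

Emit:
servo_tool --pt "1 24 31 -14 0 0 0" --pt "1 24 31 -14 0 0 0" --pt "1 24 31 -14 0 0 0" --pt "1 24 31 -14 0 0 0" --pt "1 24 31 -14 0 0 0" --pt "1 24 31 -14 0 0 0" --pt "1 24 31 -14 0 0 0" --pt "1 0 0 0 0 0 -7" --pt "1 0 0 0 0 0 -7" --pt "1 0 0 0 0 0 -7" --pt "1 0 0 0 0 0 -7" --pt "1 0 0 0 0 0 -7" --pt "1 0 0 0 0 0 -7" --pt "1 0 0 0 0 0 -7" --pt "1 0 0 0 0 0 -7" --pt "1 0 0 0 0 0 -7" --pt "1 0 0 0 0 0 -7" --pt "1 0 0 0 0 0 -7" --pt "1 0 0 0 0 0 -7" --pt "1 0 0 0 0 0 -6"

```text
t: 2.72
eef_pos: [0.4579, -0.168, 0.3247]
ee_rot: [-3.142, -0.0, 0.006]
force: [0.4, -0.7, -0.2]
width: 0.0006
gripper_force: 0.0
```

Run:
```python
from h import *
s=arm.get_state(); print(s["t"],s["eef_pos"],s["ee_rot"],s["q"])
N=["case","lid_plate","keeper","lid_front","bolt_tab","catch_pad"]
for c in ["wrist","side","scene"]:
    f=look(c,N,c+"1"); print(f["position"],f["orientation"],f["K"][0])
```

```text
2.7167 [ 0.4579021  -0.16801068  0.32469857] [-3.14155191e+00 -2.85308331e-04  6.29039826e-03] [ 5.24589254e-02 -8.05686716e-03 -2.20248816e-01 -2.81635133e-05
 -1.35831749e+00  1.52463374e+00]
wrist case 0.93 [ 502. -139.  100.] [254. 132.]
wrist lid_plate 0.78 [ 505. -137.  103.] [252. 129.]
wrist keeper 0.65 [ 500. -142.  101.] [256. 134.]
wrist lid_front 0.56 [ 500. -137.  102.] [252. 134.]
wrist lid_front 0.28 [ 510. -117.  119.] [229. 124.]
wrist bolt_tab 0.73 [ 519. -167.  110.] [282. 114.]
wrist catch_pad 0.82 [ 508. -120.  115.] [233. 127.]
[ 0.53452263 -0.16665834  0.48374822] [ 2.84917583e+00  6.74879168e-04 -1.56348639e+00] [373.26103934   0.         281.3554904 ]
side case 0.74 [ 493. -178.  107.] [287. 234.]
side case 0.61 [ 476. -193.   78.] [281. 247.]
side lid_plate 0.81 [ 492. -178.  106.] [286. 234.]
side keeper 0.57 [ 482. -191.   78.] [284. 247.]
side lid_front 0.82 [ 497. -178.  110.] [288. 232.]
side bolt_tab 0.72 [ 526. -173.  108.] [299. 231.]
side catch_pad 0.9 [ 506. -128.  119.] [287. 220.]
[ 0.24847112 -1.13412812  0.64813808] [-2.02645634  0.00569847 -0.21912432] [442.78806691   0.         273.2498728 ]
scene case 0.84 [484. -76.  73.] [298. 206.]
scene lid_plate 0.77 [500. -96. 105.] [300. 193.]
scene lid_plate 0.59 [ 496. -120.  126.] [307. 186.]
scene keeper 0.6 [480. -79.  73.] [299. 206.]
scene lid_front 0.84 [502. -91. 102.] [299. 194.]
scene lid_front 0.23 [417.  68.  33.] [271. 246.]
scene bolt_tab 0.47 [ 525. -162.  113.] [313. 180.]
scene catch_pad 0.51 [ 496. -123.  120.] [308. 187.]
[-0.45537564  0.61600882  1.06998116] [-2.28337312  0.00922487 -2.15528768] [493.53480292   0.         275.83556447]
```

View pics/wrist1.png

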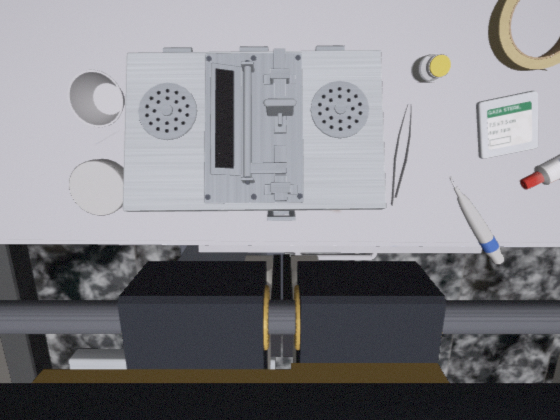

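The wrist view shows the whole case: filter covers (168,110) and (339,109), lid front corners (126,211)/(386,207), keeper (281,214), tab (281,104), paddle at (226,118). I'll fit the case pose and lid angle to these.

```bash
cat > fit.py <<'E'
from h import *
from scipy.optimize import least_squares
def lidpt(p,P):
    x,y,yaw,th=p; P=np.array(P,float)
    d=P-np.array([80,0,58]); c,s=np.cos(th),np.sin(th)
    # opening lifts the front (-x)
    q=np.array([c*d[0]+s*d[2],d[1],-s*d[0]+c*d[2]])+np.array([80,0,58])
    return R.from_euler('z',yaw).apply(q/1000)+np.array([x,y,0])
E
python3 - <<'E'
from fit import *
L=[((18,88,67),(168,110)),((18,-88,67),(339,109)),((-80,130,64),(126,211)),((-80,-130,64),(386,207)),((78,50,66),(207,55)),((78,-50,66),(301,53)),((-78,50,66),(206,202)),((-78,-50,66),(303,202))]
f=arm.grab_frame("wrist")
def res(p):
    r=[proj(f,lidpt(p,a))-b for a,b in L]
    r.append(proj(f,lidpt((*p[:3],0),(-92,-27,86)))-(281,213))
    return np.concatenate(r)
s=least_squares(res,[.5,-.14,0,.45],loss='soft_l1'); print(s.x,res(s.x).reshape(-1,2).round(1).tolist())
p=s.x
for n,P in dict(lid_front=(-47,88,64),tab=(12,-27,96),pad=(1,27,91)).items(): print(n,lidpt(p,P).round(4),proj(f,lidpt(p,P)).round(0),'shut',lidpt((*p[:3],0),P).round(4))
E
```

```text
[ 0.49768347 -0.13916401  0.01244527  0.36928189] [[-0.1, 0.8], [1.1, -0.3], [0.0, -4.1], [-2.5, -2.9], [-1.5, -0.8], [0.9, -0.0], [-1.3, 1.9], [1.2, 0.8], [0.6, 5.0]]
lid_front [ 0.4603 -0.0516  0.1094] [168. 174.] shut [ 0.4496 -0.0518  0.064 ]
tab [ 0.5283 -0.1658  0.118 ] [280. 105.] shut [ 0.51  -0.166  0.096]
pad [ 0.5156 -0.1119  0.1173] [224. 119.] shut [ 0.4983 -0.1122  0.091 ]
```

Emit:
servo_tool --pt "1 0 -19.3 30 0 0 0" --pt "1 0 -19.3 30 0 0 0" --pt "1 0 -19.3 30 0 0 0" --pt "1 0 -19.3 30 0 0 0" --pt "1 0 -19.3 30 0 0 0" --pt "1 0 -19.3 30 0 0 0" --pt "1 0 0 5 0 0 0" --pt "1 0 0 5 0 0 0" --pt "1 -1 0 5 0 0 0" --pt "1 -1 0 5 0 0 0" --pt "1 -1 0 5 0 0 0" --pt "1 -1 0 5 0 0 0" --pt "1 -1 0 5 0 0 0" --pt "1 -1 0 5 0 0 0" --pt "1 -1 0 5 0 0 0"

```text
t: 5.07
eef_pos: [0.4508, -0.0525, 0.0993]
ee_rot: [-3.142, -0.0, -0.0]
force: [-1.2, -0.5, 3.2]
width: 0.0008
gripper_force: 1.1
```

Emit:
servo_tool --pt "1 -0.5 0 5 0 0 0" --pt "1 -0.5 0 5 0 0 0" --pt "1 0 0 5 0 0 0" --pt "1 0 0 5 0 0 0" --pt "1 0 0 5 0 0 0" --pt "1 0 0 4 0 0 0" --pt "1 0 0 4 0 0 0" --pt "1 0 0 0 0 0 0"

```text
t: 5.73
eef_pos: [0.4498, -0.0522, 0.0657]
ee_rot: [3.141, 0.001, -0.0]
force: [0.2, -0.1, -0.3]
width: 0.0006
gripper_force: 0.0
```

Emit:
servo_tool --pt "1 0 0 2 0 0 0" --pt "1 0 0 2 0 0 0" --pt "1 0 0 0 0 0 0"

```text
t: 5.98
eef_pos: [0.4504, -0.0521, 0.0641]
ee_rot: [3.141, -0.001, 0.001]
force: [-8.2, 2.0, 21.0]
width: 0.0005
gripper_force: 10.6
```

Emit:
servo_tool --pt "1 0 0 -10 0 0 0" --pt "1 0 0 -25 0 0 0" --pt "1 0 0 -35 0 0 0" --pt "1 0 0 -30 0 0 0" --pt "0.2 2 17.4 -10 0 0 0" --pt "0.2 2 17.4 -10 0 0 0" --pt "0.2 2 17.4 -10 0 0 0" --pt "0.2 2 17.4 -10 0 0 0" --pt "0.2 2 17.4 0 0 0 -0.7" --pt "0.2 0 0 0 0 0 0" --pt "0.2 0 0 0 0 0 0"

```text
t: 6.9
eef_pos: [0.46, -0.1398, 0.2025]
ee_rot: [-3.141, -0.0, 0.01]
force: [0.3, 0.6, -0.6]
width: 0.0341
gripper_force: 0.0
```

Run:
```python
from fit import *
s=arm.get_state(); print(s["t"],s["eef_pos"],s["ee_rot"],s["width"],s["force"])
f=look("wrist",["lid_plate","bolt_tab","catch_pad"],"wrist2")
p=(.4977,-.1392,.0124,0)
for P in [(12,-27,96),(12,-14,108),(12,-40,108),(18,88,67),(18,-88,67),(-80,130,64),(-80,-130,64),(-53,12,86),(55,12,86),(-92,-27,86)]: print(P,proj(f,lidpt(p,P)).round(0))
```

```text
6.9 [ 0.46002328 -0.13976085  0.20251634] [-3.14138113e+00 -4.17961163e-04  1.01931739e-02] 0.03411648726772278 [ 0.25735734  0.646051   -0.57370005]
wrist lid_plate 0.66 [ 510. -135.   69.] [278. 134.]
wrist bolt_tab 0.72 [ 508. -162.   74.] [313. 138.]
wrist bolt_tab 0.24 [ 495. -120.   89.] [256. 157.]
wrist catch_pad 0.63 [ 397. -407.   13.] [548. 247.]
wrist catch_pad 0.55 [ 497. -120.   89.] [256. 154.]
(12, -27, 96) [321. 138.]
(12, -14, 108) [303. 140.]
(12, -40, 108) [342. 140.]
(18, 88, 67) [169. 127.]
(18, -88, 67) [397. 126.]
(-80, 130, 64) [131. 244.]
(-80, -130, 64) [435. 243.]
(-53, 12, 86) [267. 222.]
(55, 12, 86) [265.  74.]
(-92, -27, 86) [316. 267.]
```

View pics/wrist2.png

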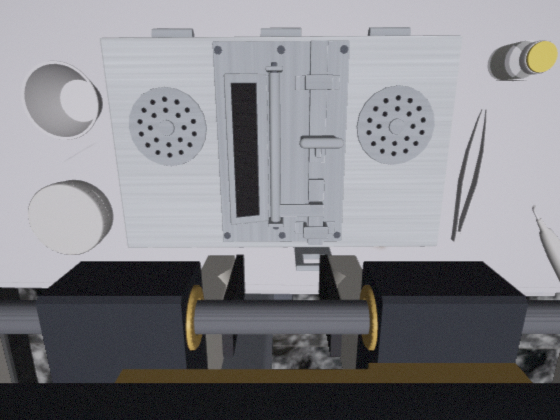

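The prediction matches the picture: filter covers at (169,127)/(397,126), tab roll at (321,141), paddle rubber around (245,150), lid shut. Now I'll go behind the tab with the fingers straddling.

Emit:
servo_tool --pt "0.1 17 0 0 0 0 0" --pt "0.1 17 0 0 0 0 0" --pt "0.1 17 -0.5 0 0 0 0" --pt "0.1 17 0 0 0 0 0" --pt "0.1 0 0 20 0 0 0" --pt "0.1 0 0 20 0 0 0" --pt "0.1 0 0 20 0 0 0" --pt "0.1 0 0 20 0 0 0" --pt "0.1 0 0 15 0 0 0" --pt "0.1 0 0 3 0 0 0" --pt "0.1 0 0 0 0 0 0"

```text
t: 8.02
eef_pos: [0.5274, -0.1374, 0.1036]
ee_rot: [3.141, 0.002, 0.013]
force: [-0.0, -0.6, 1.3]
width: 0.0396
gripper_force: 0.0
```

Run:
```python
from fit import *
s=arm.get_state(); print(s["t"],s["eef_pos"],s["width"],s["force"])
f=arm.grab_frame("wrist"); cv2.imwrite("pics/w3.png",f["color"][:,:,::-1])
g=arm.grab_frame("side"); c=g["color"][170:300,220:360,::-1]; cv2.imwrite("pics/s3.png",cv2.resize(c,None,fx=5,fy=4.6))
```

```text
8.0167 [ 0.52735362 -0.13739815  0.1036234 ] 0.03962329463461852 [-0.01445977 -0.56974879  1.31353977]
```

View pics/w3.png

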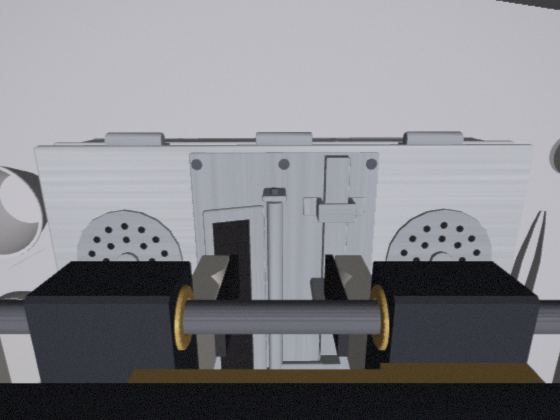

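View pics/s3.png

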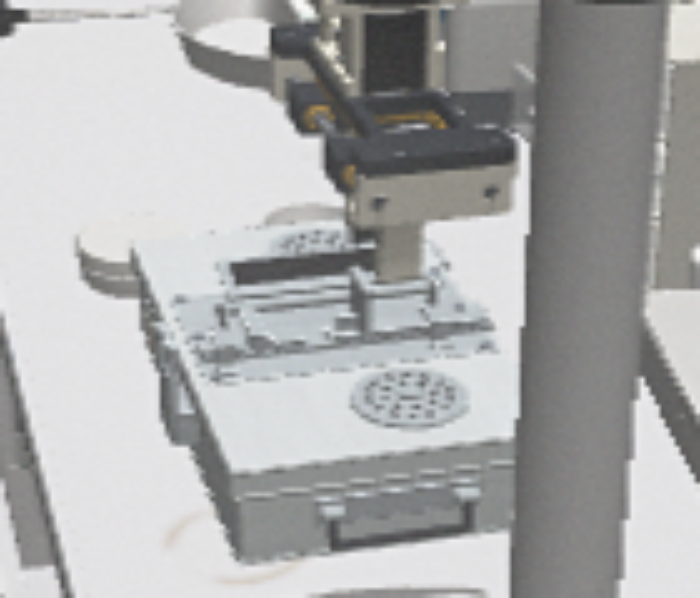

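The side picture shows the right finger just behind the tab, clear of it, and the left finger over the paddle. Pressing down.

Emit:
servo_tool --pt "0.1 1 1.5 3 0 0 0" --pt "0.1 0 0 3 0 0 0" --pt "0.1 0 0 3 0 0 0" --pt "0.1 0 0 3 0 0 0" --pt "0.1 0 0 3 0 0 0" --pt "0.1 0 0 2 0 0 0" --pt "0.1 0 0 0 0 0 0" --pt "0.1 0 0 0 0 0 0"

```text
t: 8.78
eef_pos: [0.5293, -0.1392, 0.0878]
ee_rot: [-3.142, -0.001, 0.012]
force: [-1.0, 1.7, 4.9]
width: 0.0396
gripper_force: 2.3
```

Emit:
servo_tool --pt "0.1 0 0 1.5 0 0 0" --pt "0.1 0 0 1 0 0 0" --pt "0.1 0 0 0 0 0 0" --pt "0.1 0 0 0 0 0 0"

```text
t: 9.12
eef_pos: [0.5294, -0.139, 0.0856]
ee_rot: [-3.141, -0.001, 0.012]
force: [-1.6, 3.7, 6.2]
width: 0.0394
gripper_force: 3.0
```

Emit:
servo_tool --pt "0.1 0 0 0.7 0 0 0" --pt "0.1 -3 0 0 0 0 0" --pt "0.1 -3 0 0 0 0 0" --pt "0.1 -3 0 0 0 0 0" --pt "0.1 -2 0 0 0 0 0" --pt "0.1 -2 0 0 0 0 0" --pt "0.1 -2 0 0 0 0 0" --pt "0.1 -2 0 0 0 0 0" --pt "0.1 0 0 0 0 0 0"

```text
t: 9.87
eef_pos: [0.5153, -0.1396, 0.086]
ee_rot: [3.141, -0.007, 0.013]
force: [4.7, 0.0, 4.1]
width: 0.0394
gripper_force: 3.4
```

Emit:
servo_tool --pt "0.1 -2 0 0.7 0 0 0" --pt "0.1 -2 0 0 0 0 0" --pt "0.1 -2 0 0 0 0 0" --pt "0.1 -2 0 0 0 0 0" --pt "0.1 -2 0 0 0 0 0" --pt "0.1 0 0 0 0 0 0"

```text
t: 10.37
eef_pos: [0.5059, -0.1398, 0.0857]
ee_rot: [3.141, -0.008, 0.013]
force: [5.6, -0.4, 6.1]
width: 0.0397
gripper_force: 3.5
```

Emit:
servo_tool --pt "0.1 -2 0 0 0 0 0" --pt "0.1 -2 0 0 0 0 0" --pt "0.1 -2 0 0 0 0 0" --pt "0.1 -2 0 0 0 0 0" --pt "0.1 -2 0 0 0 0 0" --pt "0.1 -2 0 0 0 0 0" --pt "0.1 0 0 0 0 0 0"

```text
t: 10.95
eef_pos: [0.494, -0.14, 0.0857]
ee_rot: [3.141, -0.008, 0.014]
force: [5.3, -0.5, 6.1]
width: 0.039
gripper_force: 4.0
```

Emit:
servo_tool --pt "0.1 -2 0 0 0 0 0" --pt "0.1 -2 0 0 0 0 0" --pt "0.1 0 0 0 0 0 0" --pt "0.1 0 0 0 0 0 0"

```text
t: 11.28
eef_pos: [0.4934, -0.1399, 0.0861]
ee_rot: [3.141, -0.014, 0.015]
force: [16.1, -3.8, -3.8]
width: 0.0396
gripper_force: 9.4
```

Run:
```python
from fit import *
g=arm.grab_frame("side"); c=g["color"][170:300,220:360,::-1]; cv2.imwrite("pics/s4.png",cv2.resize(c,None,fx=5.6,fy=4.6,interpolation=cv2.INTER_CUBIC))
p=(.4977,-.1392,.0124,0)
for P in [(9.5,-40,110),(9.5-30,-40,110),(9.5,-14,110),(-20.5,-14,110),(-92,-43,86)]:
    u=proj(g,lidpt(p,P)); print(P,u.round(1),((u-[220,170])*[5.6,4.6]).round(0))
```

```text
(9.5, -40, 110) [292.3 232.3] [405. 287.]
(-20.5, -40, 110) [280.9 233.7] [341. 293.]
(9.5, -14, 110) [289.7 227.7] [390. 265.]
(-20.5, -14, 110) [278.4 229. ] [327. 271.]
(-92, -43, 86) [253.5 245.9] [188. 349.]
```

View pics/s4.png

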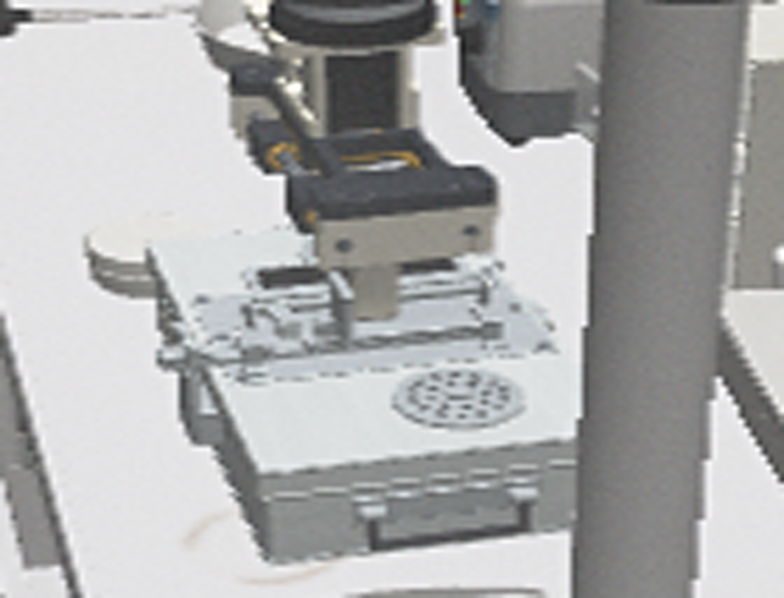

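The tab top is now at (325–350, 270–290), matching the predicted fully-home position, against a hard stop (16 N). I'll push slightly more, then back off the tab with the paddle still held, then lift.

Emit:
servo_tool --pt "0.1 -2 0 0.5 0 0 0" --pt "0.1 0 0 0 0 0 0" --pt "0.1 0 0 0 0 0 0"

```text
t: 11.58
eef_pos: [0.4933, -0.1398, 0.0861]
ee_rot: [3.14, -0.017, 0.016]
force: [20.7, -4.3, -4.5]
width: 0.0399
gripper_force: 11.1
```

Emit:
servo_tool --pt "0.1 3 0 0 0 0 0" --pt "0.1 3 0 0 0 0 0" --pt "0.1 3 0 0 0 0 0" --pt "0.1 3 0 0 0 0 0" --pt "0.1 0 0 0 0 0 0"

```text
t: 12.0
eef_pos: [0.495, -0.1399, 0.0833]
ee_rot: [3.141, 0.002, 0.012]
force: [-4.8, 1.9, 8.6]
width: 0.0395
gripper_force: 4.8
```

Emit:
servo_tool --pt "0.1 2 0 0 0 0 0" --pt "0.1 0 0 -3 0 0 0" --pt "0.1 0 0 -3 0 0 0" --pt "0.1 0 0 -3 0 0 0" --pt "0.1 0 0 -4 0 0 0" --pt "0.1 0 0 -10 0 0 0" --pt "0.1 0 0 -20 0 0 0" --pt "0.1 0 0 -30 0 0 0" --pt "0.1 -18 0 -30 0 0 0" --pt "0.1 -18 0 -20 0 0 0" --pt "0.1 0 0 0 0 0 0" --pt "0.1 0 0 0 0 0 0"

```text
t: 13.0
eef_pos: [0.4624, -0.14, 0.2083]
ee_rot: [-3.141, -0.005, 0.012]
force: [-0.4, -0.3, -0.0]
width: 0.0398
gripper_force: 0.0
```

Run:
```python
from fit import *
s=arm.get_state(); print(s["t"],s["eef_pos"],s["force"])
f=arm.grab_frame("wrist"); cv2.imwrite("pics/w5.png",f["color"][:,:,::-1])
p=(.4977,-.1392,.0124,0)
for P in [(9.5-30,-14,110),(9.5-30,-40,110),(9.5-30+1.5,-40,110),(18,88,67),(-80,130,64),(-92,-27,86)]: print(P,proj(f,lidpt(p,P)).round(1))
```

```text
13.0 [ 0.4624331  -0.14001158  0.20831531] [-0.42489153 -0.33364221 -0.00949559]
(-20.5, -14, 110) [302.1 190. ]
(-20.5, -40, 110) [338.8 190. ]
(-19.0, -40, 110) [338.9 188. ]
(18, 88, 67) [170.9 129.7]
(-80, 130, 64) [133.1 244. ]
(-92, -27, 86) [314.9 267.8]
```

View pics/w5.png

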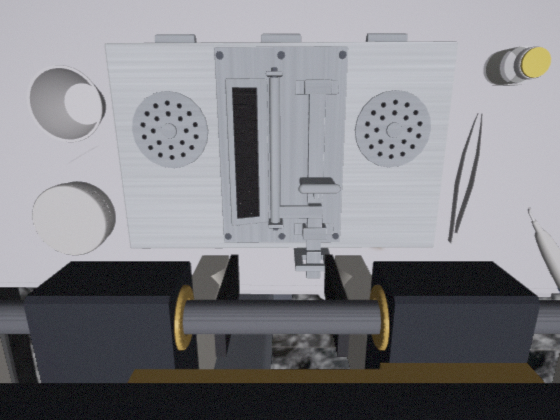

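The tab is at row 188 (home predicted ~190), and the bolt end shows through the keeper at (313,270). A slanted close look should show whether the paddle sprang fully up.

Emit:
servo_tool --pt "0.1 0 -30 0 0 0 0" --pt "0.1 0 -30 10 0 0 0" --pt "0.1 0 -30 20 0 0 0" --pt "0.1 0 -30 20 0 0 0" --pt "0.1 0 -30 20 0 0 0" --pt "0.1 0 0 0 0 0 0" --pt "0.1 0 0 0 0 0 0"

```text
t: 13.63
eef_pos: [0.4593, 0.0108, 0.1342]
ee_rot: [3.14, 0.004, 0.015]
force: [0.2, -0.1, 0.6]
width: 0.0393
gripper_force: 0.0
```

Run:
```python
from fit import *
f=arm.grab_frame("wrist"); im=f["color"][:,:,::-1].copy()
p=(.4977,-.1392,.0124,0)
for a,col in [(0.32,(0,200,0)),(0.18,(0,0,255))]:
    h=66+18+22*np.tan(a) if 0 else 66+{0.32:25,0.18:22}[a]
    pts=[proj(f,lidpt(p,(x,27+d*15*np.cos(a),h+d*15*np.sin(a)))) for x,d in[(-53,-1),(-53,1),(55,1),(55,-1)]]
    print(a,np.round(pts,0).tolist()); cv2.polylines(im,[np.int32(np.round(pts))],True,col,1)
x0,y0=[int(v) for v in np.min(pts,0)-60]; x0=max(x0,0);y0=max(y0,0)
c=im[y0:y0+260,x0:x0+260]; print(x0,y0); cv2.imwrite("pics/w6.png",cv2.resize(c,(600,600)))
```

```text
0.32 [[511.0, 260.0], [471.0, 266.0], [505.0, 67.0], [549.0, 69.0]]
0.18 [[511.0, 259.0], [466.0, 263.0], [498.0, 68.0], [549.0, 69.0]]
406 7
```

View pics/w6.png

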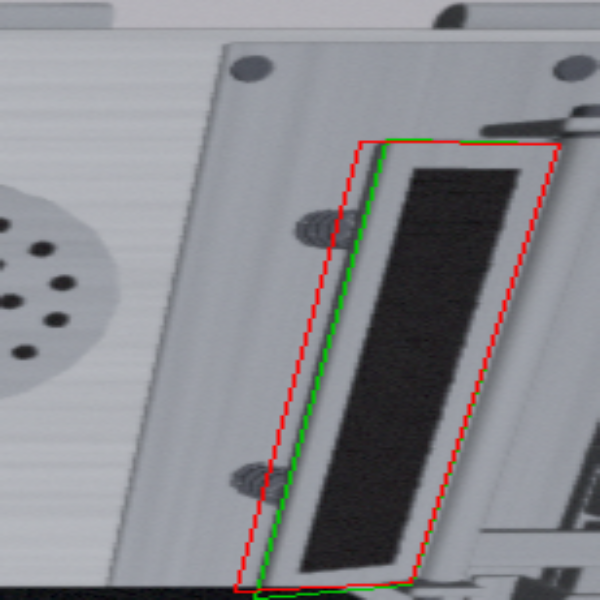

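The paddle's outline fits the green "fully up" prediction on all edges, not the red "riding on the bolt" one. So the catch is up in the home notch, and the robot touches nothing.

```bash
python3 -c "
from station import arm
print(arm.job_done())"
```

```text
the job is handed in; nothing more can be done
None
```

The lid is shut, the bolt is fully home through the keeper, and the catch paddle has sprung back up to lock it; I handed the job in after about 14 s on the robot's clock, with the arm clear.

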